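# Lock the sample clamp with its thumb wedge

### The job

Close the sample clamp on the bench: first gently slide the clamp bar by its black post so that it pushes the white sample cell up against the end stop and holds it there. Then slide the orange wedge by its red thumb tab along its ramp until it jams the bar fast, with a firm thumb push of about 15 N: it must stay tight when you let go, but do not force it, and do not ram or crush the cell. Leave the beaker, the jar and the screwdriver alone.

Things in the scene. Friction and masses are not known exactly. Their poses are not given: they have to be found in the camera images.
- fixture: Clamp fixed to the table: steel deck on aluminium profiles, 130 x 330 mm, deck top 30 mm above the table. Origin on the table under its middle. +y is the clamping direction, to the aluminium end stop (face at y = 120 mm, 80 mm wide, top 65 mm above the table). Wedge and ramp lie on the bar's -x side, an 18 mm high fence on its +x side. Only post and tab stand higher than 66 mm.
- bar (a joint): How far (m) the clamp bar has slid along the clamp's +y. At 0 its jaw face is at y = 25 mm; with the cell against the stop it ends at 0.045. Friction 3 N. Faster than about 30 mm/s it rams the cell. Aluminium bar 24 mm wide, top 48 mm above the table, centred on the clamp's x = 0; dark steel jaw 46 mm wide, top 59 mm above the table, at its +y end.
- bar_post (a point): On the axis of the upright black post on the bar (18 mm across, from the bar's top to 86 mm above the table): 14 mm below its top, 72 mm above the table, 35 mm behind the jaw face.
- wedge (a joint): How far (m) the captive wedge has slid along its ramp; 0 fully back, 0.075 end of track. It goes along the clamp's +y, 1 mm to +x (into the bar) per 6 mm. It meets the bar between about 24 and 55 mm, differently each time (the ramp's setting is not readable). Free friction 2 N, then about 12 N more per mm. 12 to 20 N jams it for good; under 10 N is not tight; over 24 N may overdrive it.
- wedge_tab (a point): On the middle axis of the wedge's red thumb tab, an upright plate 18 mm wide (clamp's x), 12 mm thick (clamp's y), from 48 to 86 mm above the table: 14 mm below its top, 72 mm above the table. The orange wedge below it is 80 mm long and 18 mm high; it reaches 20 mm behind the tab and 60 mm ahead.
- cell: The sample cell: a loose white plastic block with a blue top and a round glass window, 45 mm (x) x 50 mm (y) x 35 mm high, about 100 to 210 g, lying on the deck between jaw and stop, a few mm short of the stop and slightly turned. Origin at the centre of its underside.
- beaker: Bystander: clear plastic beaker, 52 mm across, 62 mm high, origin at the centre of its underside.
- jar: Bystander: small brown jar, 54 mm across, 70 mm high, origin at the centre of its underside.
- screwdriver: Bystander: yellow screwdriver 170 mm long, lying on the far (+x) side of the clamp.
Mind the look-alikes: they are no part of the job. There is more than one size of the cell; the one meant has the size given above.

How it is judged (in metres and radians):
On the way:
1. the bar is closed: the cell is between its jaw and the end stop with no more than 2.5 mm of play, while the wedge does not yet press on the bar (value of joint bar between 0.0425 and 0.0475 m and y of cell in the frame of fixture above 0.092 m and x of cell in the frame of fixture between -0.02 and 0.02 m and angle between cell's own z axis and vertical below 0.1 rad and contact force between wedge and bar below 1 N), for 0.2 s.
At the end, for the whole second after the job is handed in: The cell lies flat between jaw and end stop with no more than 2.5 mm of play, and the wedge, released and at rest, presses on the bar with more than 10 N (value of joint bar between 0.0425 and 0.0475 m and y of cell in the frame of fixture above 0.092 m and x of cell in the frame of fixture between -0.02 and 0.02 m and angle between cell's own z axis and vertical below 0.1 rad and contact force between wedge and bar above 10 N and velocity of joint wedge between -0.003 and 0.003 m/s); the robot touches nothing.
It fails at once if the cell is rammed or crushed: the bar presses it with more than 60 N (contact force between bar and cell above 60 N).
It fails at once if the wedge is overdriven: it presses on the bar with more than 42 N (contact force between wedge and bar above 42 N).
It fails at once if the beaker, the jar or the screwdriver is moved more than 20 mm (distance of any of beaker, jar, screwdriver from where it was at the start of the episode above 0.02 m).
It also fails if it takes over 48 s, if anything falls off the work surface, if the arm or the gripper's body presses on something with over 40 N, if the wrist force passes 120 N, or if a joint passes its speed limit or range.

### The arm

A 7-joint arm with a two-finger parallel gripper is mounted at the origin on the work surface. World frame = base frame: x ahead of the robot, y to its left, z up, the work surface at z = 0. Lengths are in mm, angles in rad, forces in N, time in s.
With the tool pointing down it reaches from about 400 to 900 mm from the base axis. Payload 5.6 kg.
Tool frame: the origin (TCP) lies midway between the tips of the shut fingers; the grasp point (between the pads) lies 19 mm behind it; x points along the fingers, y is the direction in which the jaws open and shut, and the axes are right-handed (so a half turn about x gives the same grasp; the last joint's range is limited). The gripper opens to 92 mm and grips with 3 to 60 N. Pads are 20 mm wide; open, the fingers measure 128 mm over their backs; the gripper's body (75 mm by 189 mm) begins 69 mm behind the grasp point.
Start: joints at [-1.354, 0.468, -0.012, 1.603, 0.006, 1.071, -0.056], TCP at [167.018, 628.183, 214.592] pointing down, gripper open.
Joint ranges: [-2.53, 2.53], [-0.31, 2.02], [-1.57, 1.55], [0.28, 2.44], [-1.29, 4.43], [0.15, 1.84], [-2.92, 2.92]. Speed limits (rad/s): [2.57, 2.57, 3.14, 3.14, 3.14, 3.14, 3.14].

### API

Orientations are given as a rotation vector (axis times angle).
In Python, from cell import robot, grip, kin, viewer gives the robot as it stands. Calls block until the motion is done:
- robot.movep(position, orientation): joint-space move of the TCP to a pose.
- robot.servo_line(position, feed=150, rotation=None): straight line of the TCP; rotation=None keeps the orientation; feed is the mean speed in mm/s.
- robot.goto_joints(angles): joint-space move.
- grip(opening, newtons=None): opening from 0.0 (shut) to 1.0 (fully open); newtons is the grip in N (None keeps the last); returns when the fingers have stopped.
- robot.hold(seconds).
- kin.ik(position, orientation): joint angles nearest the present ones, or None.
- robot.observe(): the state.
- viewer.read_camera(name): name is "scene" or "top" or "wrist"; returns the picture (420x560x3 uint8, red, green, blue); there is no depth.
- viewer.camera_info(name): a dict with "camera_matrix" (3x3 intrinsics, pixels), "R" (3x3) and "t" (3): a world point X has camera coordinates R X + t. Camera axes: x right, y down, z forward; pixel columns grow to the right and rows downward; lengths in mm; the calibration is good to about 2 mm. A picture is of the moment at which its call begins: read the wrist's pose just before it. camera_info takes no time and is no camera call; for the wrist camera it gives the pose at the moment of the call.
A pose or a line that the arm cannot do raises robot.IKError and nothing moves.
- robot.job_done(): hands the job in, once; it reports no verdict.
Trained networks look in the newest picture that a camera, given by its name, has taken for a name from the list of things; names that differ only in an ending like _2 or _b are one class to them, and where a whole thing is asked for, a point or a joint stands for the part that bears it (a point fixed in the world has none). Each returns a list of dicts, best first, with "confidence" (0 to 1); they miss things now and then, are a little off and sometimes report something else, mostly with a low value. They report only what shows in the picture. A call takes as long as a camera call. They do not tell look-alikes from the thing itself.
- viewer.silhouettes(name, camera): "mask" (420x560 bool, what is visible of it).
- viewer.pinpoint(name, camera): "at" ([x, y, z] in mm, in the coordinates of the camera as it stood for that picture, good to about 4 mm: a listed point, or the origin of a listed thing).
The state is a dict: "t": time; "joints": joint angles; "joint_velocities": joint speeds; "joint_torque": joint torques, N m; "tcp_pos": TCP position; "tcp_rot": TCP orientation; "contact_force": force on the tool from outside, world axes, zero at the start; "wrist_torque": the same for the moment, N m; "grip_width": opening from 0.0 (shut) to 1.0 (fully open).
Only numpy, scipy, OpenCV 4.12 (cv2) and the standard library are available. Lean on these libraries where they do the work, as an engineer would, in place of code of your own. Each camera call takes 0.05 s, during which the arm holds its last target.

## Working session

There is one attempt and no reset: what is moved stays moved. The work goes in short steps, each a Python script; the robot and the scene stay as the last script left them, time stands still between calls to the robot, and variables do not carry over. Pictures are saved under pics/ and viewed, and the job is handed in when it is done.

```bash
ls; mkdir -p pics
python3 - <<'E'
from cell import robot, grip, kin, viewer
import cv2, numpy as np
for n in ["scene","top"]:
    im=viewer.read_camera(n); cv2.imwrite(f"pics/{n}0.png",im[:,:,::-1])
    ci=viewer.camera_info(n); R,t=np.array(ci["R"]),np.array(ci["t"]); print(n,-R.T@t)
    for k in ["fixture","bar_post","wedge_tab","cell","beaker","jar"]:
        for d in viewer.pinpoint(k,n): print(n,k,round(d["confidence"],2),np.round(R.T@(np.array(d["at"])-t),1), np.round((lambda p:p[:2]/p[2])(ci["camera_matrix"]@np.array(d["at"]))))
o=robot.observe(); print(o["t"],o["tcp_pos"],o["tcp_rot"],o["contact_force"])
E
```

```text
pics
scene [1153.89293941   47.38300233  717.34961536]
scene fixture 0.64 [574.1  69.    4.1] [285. 245.]
scene bar_post 0.77 [575.3  65.   74.1] [283. 220.]
scene wedge_tab 0.68 [540.  -31.3  67. ] [228. 208.]
scene cell 0.84 [578.3 158.5  27.3] [336. 238.]
scene cell 0.73 [427.7 222.8  -0.7] [360. 189.]
scene cell 0.55 [692.4 245.5   1.6] [393. 300.]
scene beaker 0.72 [ 566.9 -177.     2. ] [150. 244.]
scene jar 0.97 [574.7 310.1  -3.3] [417. 247.]
top [ 376.78847479   64.887596   1221.38300272]
top fixture 0.71 [5.777e+02 7.280e+01 4.000e-01] [275. 203.]
top bar_post 0.6 [576.9  67.8  69.3] [277. 198.]
top bar_post 0.33 [573.7  73.    2. ] [274. 205.]
top wedge_tab 0.63 [540.2 -29.3  71.6] [320. 215.]
top wedge_tab 0.49 [576.5  67.5  70.6] [277. 198.]
top cell 0.76 [582.  159.4  28.2] [237. 199.]
top cell 0.66 [4.333e+02 2.262e+02 3.000e-01] [208. 264.]
top cell 0.54 [689.2 252.3  -1.9] [201. 157.]
top beaker 0.55 [ 565.7 -177.     5.4] [381. 208.]
top jar 0.64 [574.5 307.5   0.7] [176. 204.]
0.7 [166.99819332 628.17578339 214.60648848] [ 0.20400285  1.56111755 -0.20396153] [-0.16058869 -0.01810528 -0.17525535]
```

View pics/scene0.png

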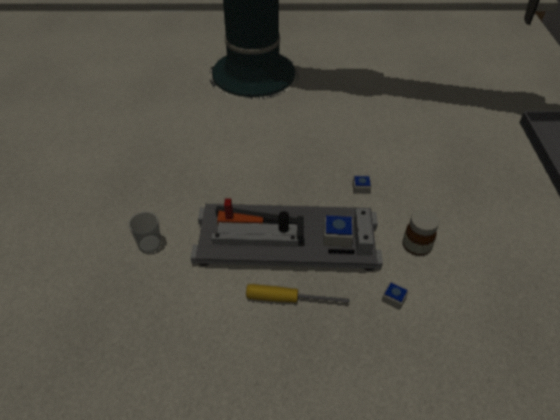

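View pics/top0.png

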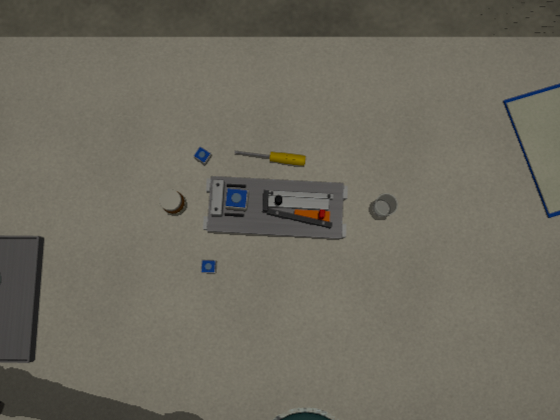

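Run:
```python
import cv2
a=cv2.imread("pics/scene0.png");b=cv2.imread("pics/top0.png")
a=cv2.resize(a[170:310,190:420],None,fx=3,fy=3,interpolation=cv2.INTER_CUBIC)
b=cv2.resize(b[150:260,190:350],None,fx=4.5,fy=4.5,interpolation=cv2.INTER_CUBIC)
cv2.imwrite("pics/sc.png",a);cv2.imwrite("pics/tc.png",b)
```

```text
(no output)
```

View pics/sc.png

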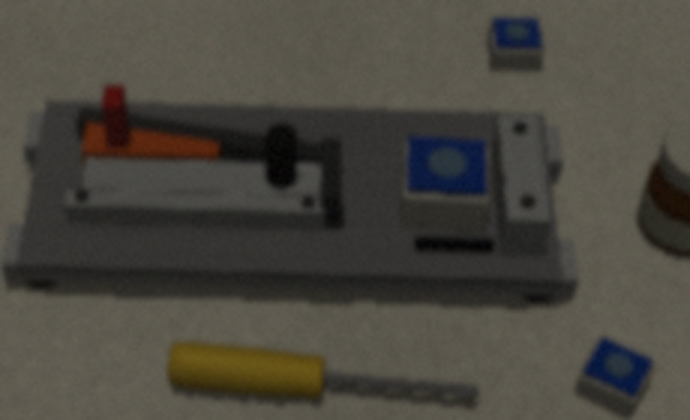

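View pics/tc.png

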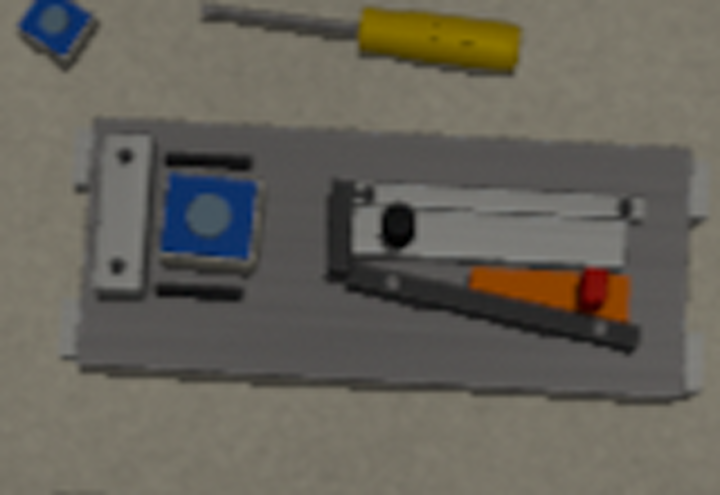

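The cell meant is the large white/blue block on the deck, at top (237,199) and scene (340,230), in line between jaw and stop. The other two, at top (202,156) and (208,266), are much smaller and lie on the table, so they are look-alikes. The crops confirm this. The post is at top (277,198) and the red tab at (320,215). Next I'll get the fixture yaw.

```bash
cat > h.py <<'E'
from cell import robot, grip, kin, viewer
import cv2, numpy as np
from scipy.spatial.transform import Rotation as Ro
def ray(px,z,ci):
    K,R,t=[np.array(ci[k]) for k in("camera_matrix","R","t")]
    d=R.T@np.linalg.inv(K)@np.array([px[0],px[1],1.]); c=-R.T@t
    return c+d*(z-c[2])/d[2]
E
python3 - <<'E'
from h import *
ci=viewer.camera_info("top")
C=np.array([[95,120],[690,150],[695,400],[78,370]])/4.5+[190,150]
P=np.array([ray(c,30,ci) for c in C]); print(P.round(1))
print("sides",[np.linalg.norm(P[i]-P[(i+1)%4]).round(1) for i in range(4)],"centre",P.mean(0).round(1))
for a,b in((0,1),(3,2)): d=P[a]-P[b]; print("yaw",np.arctan2(-d[0],d[1]))
viewer.read_camera("top")
m=viewer.silhouettes("fixture","top")
for k in m[:2]:
    pts=np.argwhere(k["mask"])[:,::-1].astype(np.float32); print(k["confidence"],len(pts))
    W=np.array([ray(p,30,ci)[:2] for p in pts],np.float32); print(cv2.minAreaRect(W))
o=robot.observe(); print(Ro.from_rotvec(o["tcp_rot"]).as_matrix().round(3))
ci=viewer.camera_info("wrist");R=np.array(ci["R"]);print("wristcam",-R.T@np.array(ci["t"]),R.round(2),o["tcp_pos"])
for yaw in (0,):
  for s in (1,-1):
    M=np.column_stack([[0,0,-1],[0,s,0],[s,0,0]]); print(np.linalg.det(M), kin.ik([577,25,250],Ro.from_matrix(M).as_rotvec()), kin.ik([540,-60,62],Ro.from_matrix(M).as_rotvec()))
E
```

```text
[[634.2 221.2  30. ]
 [619.8 -86.5  30. ]
 [490.7 -87.3  30. ]
 [503.8 226.6  30. ]]
sides [np.float64(308.1), np.float64(129.2), np.float64(314.2), np.float64(130.5)] centre [562.1  68.5  30. ]
yaw -0.04671796994850539
yaw -0.04191941988305536
0.6 6536
((564.29345703125, 72.44187927246094), (328.40936279296875, 131.39524841308594), 87.16341400146484)
[[ 0.     0.257  0.966]
 [ 0.     0.966 -0.257]
 [-1.     0.     0.   ]]
wristcam [ 92.88086927 648.27439103 383.47036365] [[ 0.26  0.97  0.  ]
 [ 0.93 -0.25  0.27]
 [ 0.26 -0.07 -0.96]] [167.02733037 628.18549695 214.63433442]
1.0 [-0.51047248  0.32614234  0.51348882  1.77517682 -0.17877691  1.08656811
  1.63489679] [-0.26997688  0.5223308   0.40280296  1.99488896 -0.31458911  0.68417942
  1.9015811 ]
1.0 [-0.80102525  0.40512131  0.91469527  1.79149816 -0.35435104  1.11987545
 -1.33847097] [-0.58220565  0.63822799  0.83053992  2.01345666 -0.67138722  0.78536385
 -0.9199512 ]
```

```bash
cat >> h.py <<'E'
def rot(phi):  # tool x down, tool y along fixture +y, phi=fixture yaw
    c,s=np.cos(phi),np.sin(phi)
    return Ro.from_matrix(np.column_stack([[0,0,-1],[-s,c,0],[c,s,0]])).as_rotvec()
E
python3 - <<'E'
from h import *
grip(0.0)
t0=robot.observe()["t"]
robot.movep([590,40,260],rot(-0.045))
o=robot.observe(); print(o["t"]-t0,o["t"],o["tcp_pos"],o["contact_force"])
ci=viewer.camera_info("wrist")
im=viewer.read_camera("wrist"); cv2.imwrite("pics/w1.png",im[:,:,::-1])
R,t=np.array(ci["R"]),np.array(ci["t"])
import pickle; pickle.dump(ci,open("w1.pkl","wb"))
for k in ["fixture","bar_post","wedge_tab","cell"]:
    for d in viewer.pinpoint(k,"wrist"): print(k,round(d["confidence"],2),np.round(R.T@(np.array(d["at"])-t),1), np.round((lambda p:p[:2]/p[2])(ci["camera_matrix"]@np.array(d["at"]))))
E
```

```text
2.5667000000000004 4.7167 [589.94455439  41.16149127 259.85126554] [-1.00901898  0.54456489 -0.48383889]
fixture 0.68 [575.   75.2   3.2] [304. 158.]
fixture 0.29 [579.2 162.5  25.8] [379. 161.]
bar_post 0.64 [579.   65.1  66.8] [299. 170.]
wedge_tab 0.97 [545.5 -29.   73.3] [208. 144.]
cell 0.85 [691.  245.5  -5.8] [430. 236.]
cell 0.82 [577.  159.   28.6] [377. 160.]
```

View pics/w1.png

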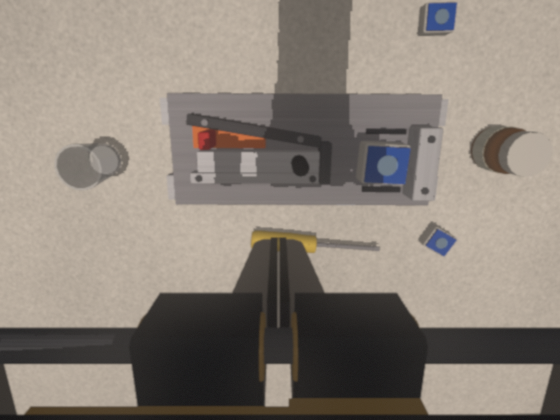

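Run:
```python
import cv2
a=cv2.imread("pics/w1.png")
a=cv2.resize(a[85:215,180:380],None,fx=4,fy=4,interpolation=cv2.INTER_CUBIC)
cv2.imwrite("pics/w1c.png",a)
```

```text
(no output)
```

View pics/w1c.png

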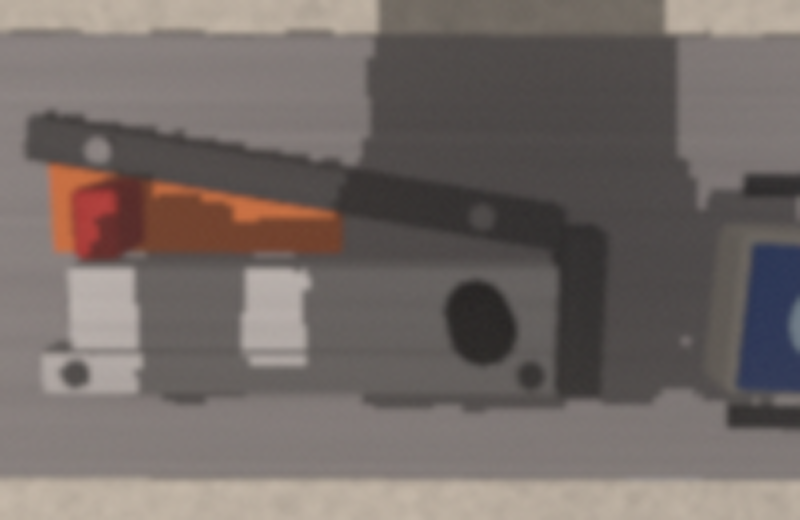

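Run:
```python
from h import *
import pickle; ci=pickle.load(open("w1.pkl","rb"))
g=lambda x,y:(180+x/4-.4,85+y/4-.4)
print("post top",ray(g(488,335),86,ci)," base",ray(g(474,311),48,ci))
print("tab top",ray(g(92,228),86,ci), "tab top corners",ray(g(72,195),86,ci),ray(g(72,262),86,ci),ray(g(110,262),86,ci))
print("jaw face top corners",ray(g(606,232),59,ci),ray(g(602,396),59,ci))
print("fence",ray(g(42,392),48,ci),ray(g(556,392),48,ci))
print("deck edges",ray((168,94),30,ci),ray((442,95),30,ci),ray((177,204),30,ci),ray((435,204),30,ci))
ct=viewer.camera_info("top"); q=lambda x,y:(190+x/4.5-.4,150+y/4.5-.4)
print("top: post",ray(q(398,224),80,ct),"tab",ray(q(596,283),84,ct))
# stop
print("stop top face centre",ray(q(124,216),65,ct))
```

```text
post top [573.50204095  66.54269927  86.        ]  base [573.18151886  65.17887327  48.        ]
tab top [542.27329385 -31.3545284   86.        ] tab top corners [534.01549867 -35.46092437  86.        ] [550.44850028 -37.24061195  86.        ] [550.8660918  -27.72022899  86.        ]
jaw face top corners [551.66701518 100.66446366  59.        ] [596.74677286  99.4925772   59.        ]
fence [591.0271354  -58.90576126  48.        ] [597.47966436  87.97161469  48.        ]
deck edges [492.94790985 -76.96674649  30.        ] [507.40449038 229.0780476   30.        ] [620.53338784 -82.80147663  30.        ] [634.36006491 231.59458284  30.        ]
top: post [572.67595468  64.64968451  80.        ] tab [543.29867151 -32.14027378  84.        ]
stop top face centre [578.56471665 201.78109163  65.        ]
```

Two views agree: post axis at about (573.5, 66), tab at about (542.5, -31.5), yaw -0.045. The jaw face lies 35 mm ahead of the post, as given. Next I'll come down behind the post and push gently.

```bash
cat >> h.py <<'E'
PHI=-0.045
YF=np.array([-np.sin(PHI),np.cos(PHI),0.]); XF=np.array([np.cos(PHI),np.sin(PHI),0.])
POST=np.array([573.5,66.,0])
def F(d,b):
    o=robot.observe(); return -float((np.array(o["contact_force"])-b)@d),o
E
python3 - <<'E'
from h import *
p=POST-37*YF
robot.servo_line([p[0],p[1],110],feed=150)
robot.servo_line([p[0],p[1],62],feed=60)
robot.hold(0.2)
o=robot.observe(); b=np.array(o["contact_force"]); print(o["t"],o["tcp_pos"],b,o["grip_width"])
np.save("bias.npy",b)
s=-37.
while s<-20:
    s+=1.5; q=POST+s*YF
    robot.servo_line([q[0],q[1],62],feed=20)
    f,o=F(YF,b); print(s,round(f,2),round(o["t"],2),np.round(o["tcp_pos"],1))
    if f>1.5: break
viewer_im=viewer.read_camera("scene"); cv2.imwrite("pics/s2.png",cv2.resize(viewer_im[170:310,190:420,::-1],None,fx=3,fy=3))
E
```

```text
7.275 [572.11533749  29.09716059  62.40871711] [ 0.59601831 -0.52593645 -0.384361  ] 0.005806724667173084
-35.5 -1.02 7.53 [572.   30.8  62.1]
-34.0 -1.21 7.78 [572.   32.2  62. ]
-32.5 -0.48 8.03 [572.   33.6  62. ]
-31.0 0.27 8.28 [572.1  35.2  62. ]
-29.5 -0.82 8.53 [572.2  36.7  62. ]
-28.0 -1.19 8.78 [572.2  38.2  62. ]
-26.5 -0.65 9.03 [572.3  39.7  62. ]
-25.0 -0.9 9.28 [572.4  41.2  62. ]
-23.5 -0.48 9.53 [572.4  42.   62. ]
-22.0 3.51 9.78 [572.5  43.6  62. ]
```

View pics/s2.png

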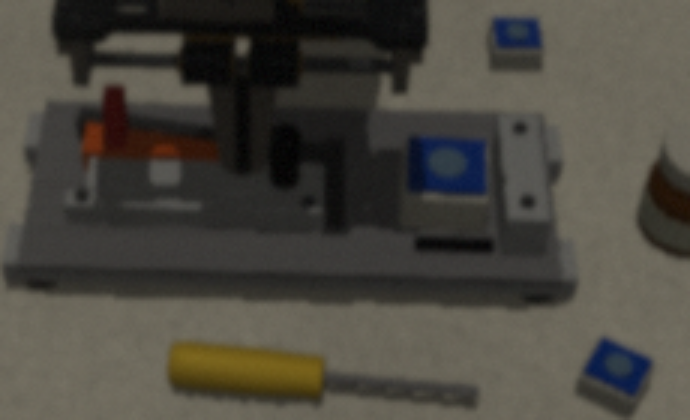

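Contact at about s = -22.5, with 3.5 N, which is bar friction. The picture shows the fingers at the post (285,155 in the crop), clear of the wedge. Now the slow slide.

Run:
```python
from h import *
b=np.load("bias.npy")
for s in (-11.,0.,11.):
    q=POST+s*YF; robot.servo_line([q[0],q[1],62],feed=13)
    f,o=F(YF,b); print(s,round(f,2),round(o["t"],2),np.round(o["tcp_pos"],1))
    if f>10: break
else:
  while s<28:
    s+=0.7; q=POST+s*YF
    robot.servo_line([q[0],q[1],62],feed=8)
    f,o=F(YF,b); print(round(s,1),round(f,2),round(o["t"],2),np.round(o["tcp_pos"],1))
    if f>7.5: 
        robot.hold(0.1); f2,o=F(YF,b); print("hold",f2)
        if f2>7.5: break
```

```text
-11.0 1.9 10.82 [573.   55.3  62. ]
0.0 1.96 11.82 [573.5  66.3  62. ]
11.0 2.65 12.82 [574.   77.1  62. ]
11.7 3.51 13.07 [574.   77.6  62. ]
12.4 2.98 13.32 [574.1  78.4  62. ]
13.1 2.92 13.57 [574.1  79.2  62. ]
13.8 2.01 13.82 [574.1  79.9  62. ]
14.5 2.43 14.07 [574.2  80.6  62. ]
15.2 2.93 14.32 [574.2  81.3  62. ]
15.9 2.8 14.57 [574.2  82.   62. ]
16.6 3.29 14.82 [574.3  82.6  62. ]
17.3 4.6 15.07 [574.3  82.9  62. ]
18.0 6.17 15.32 [574.3  82.9  62. ]
18.7 6.84 15.57 [574.3  83.   62. ]
19.4 7.41 15.82 [574.3  83.   62. ]
20.1 9.25 16.07 [574.3  83.   62. ]
hold 8.936336856776473
```

The arm is compliant, about 2 N/mm. The bar stopped at tcp y = 83.0 with 9 N, about 40 mm of travel where I expected 45. I'll check by eye before going on.

Run:
```python
from h import *
a=viewer.read_camera("scene");b=viewer.read_camera("top")
import numpy as np
ci=viewer.camera_info("top");R,t=np.array(ci["R"]),np.array(ci["t"])
for d in viewer.pinpoint("cell","top"): print(round(d["confidence"],2),np.round(R.T@(np.array(d["at"])-t),1))
a=cv2.resize(a[180:290,240:400,::-1],None,fx=5,fy=5,interpolation=cv2.INTER_CUBIC)
b=cv2.resize(b[150:260,190:350,::-1],None,fx=5,fy=5,interpolation=cv2.INTER_CUBIC)
cv2.imwrite("pics/s3.png",a);cv2.imwrite("pics/t3.png",b)
```

```text
0.61 [431.1 225.9  -0.7]
0.59 [689.6 248.8  -1.1]
0.54 [578.6 169.7  35. ]
```

View pics/s3.png

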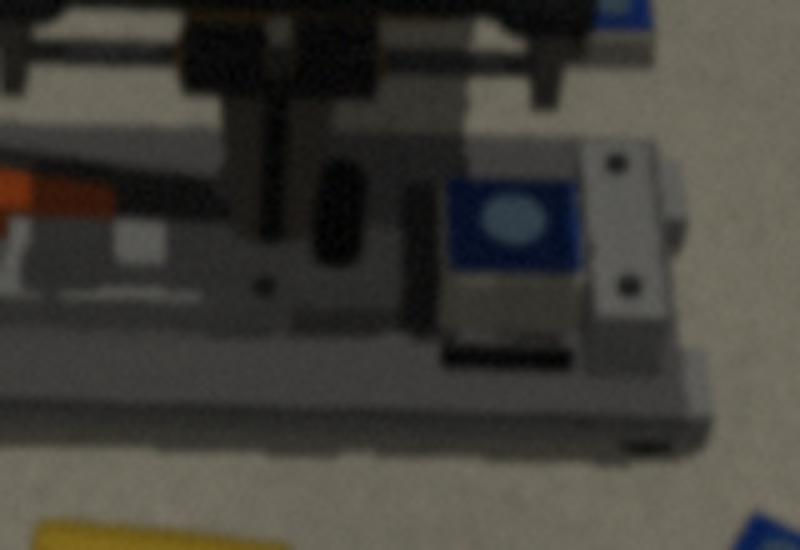

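View pics/t3.png

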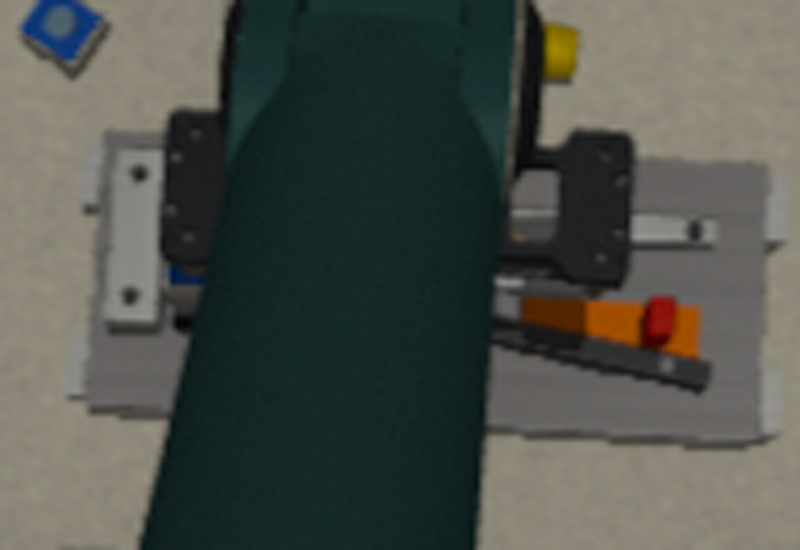

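The cell sits against the stop (crop 582 vs 585) and the jaw touches the cell (440). I'll push a little firmer to make sure, then lift and measure with the wrist camera.

Run:
```python
from h import *
b=np.load("bias.npy")
for s in (21.5,22.5,23.5):
    q=POST+s*YF; robot.servo_line([q[0],q[1],62],feed=8)
    f,o=F(YF,b); print(s,round(f,2),round(o["t"],2),np.round(o["tcp_pos"],1))
    if f>14: break
q=POST+0*YF; robot.servo_line([q[0],q[1],62],feed=40)
f,o=F(YF,b); print(o["contact_force"],o["tcp_pos"])
q=np.array([590,40,220]); robot.servo_line(q,feed=150)
ci=viewer.camera_info("wrist"); im=viewer.read_camera("wrist"); cv2.imwrite("pics/w4.png",cv2.resize(im[80:210,160:460,::-1],None,fx=2.66,fy=2.66,interpolation=cv2.INTER_CUBIC))
import pickle; pickle.dump(ci,open("w4.pkl","wb"))
R,t=np.array(ci["R"]),np.array(ci["t"])
cv2.imwrite("pics/w4full.png",im[:,:,::-1])
for k in ["bar_post","wedge_tab","cell"]:
    for d in viewer.pinpoint(k,"wrist"): print(k,round(d["confidence"],2),np.round(R.T@(np.array(d["at"])-t),1))
print(robot.observe()["t"])
```

```text
21.5 11.36 16.65 [574.3  83.1  62. ]
22.5 13.89 16.93 [574.3  83.2  62. ]
23.5 15.18 17.2 [574.3  83.2  62. ]
[ 0.14244316  0.21984028 -0.85333733] [573.47520162  66.59223917  61.99369691]
bar_post 0.79 [576.7 107.8  70.1]
wedge_tab 0.64 [543.9 -29.4  71.1]
cell 0.92 [ 6.895e+02  2.443e+02 -5.000e-01]
cell 0.9 [424.2 226.2   2.1]
cell 0.83 [580.4 166.7  29.9]
19.3583
```

View pics/w4.png

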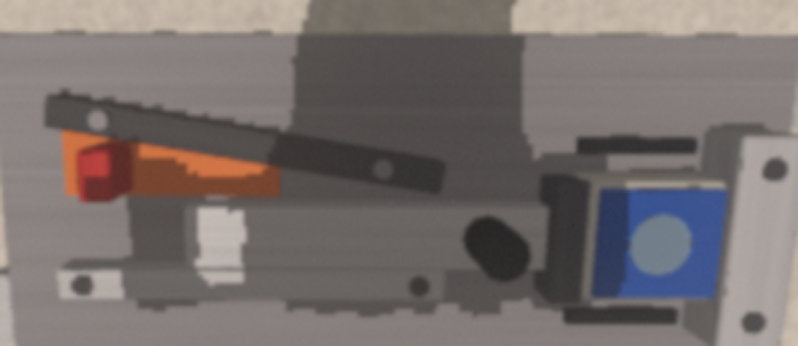

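Bar_post moved from y 65.1 to 107.8. The jaw is flush on the cell (crop x≈588), and the cell is squared up against the stop (727 vs 731). The wedge is untouched, so the bar is closed. Now the wedge.

```bash
cat >> h.py <<'E'
TAB=np.array([542.8,-31.3,0])
RD=YF+XF/6; RD/=np.linalg.norm(RD)
E
python3 - <<'E'
from h import *
p=TAB-34*RD
robot.movep([p[0],p[1],120],rot(PHI))
robot.servo_line([p[0],p[1],62],feed=80)
robot.hold(0.3)
B=[]
for _ in range(5): B.append(robot.observe()["contact_force"]); robot.hold(0.03)
b=np.mean(B,0); np.save("bias2.npy",b); print(robot.observe()["t"],b)
s=-34.
while s<45:
    s+=3; q=TAB+s*RD
    robot.servo_line([q[0],q[1],62],feed=20)
    f,o=F(RD,b); print(s,round(f,2),round(o["t"],2),np.round(o["tcp_pos"],1))
    if s<-15 and f>4.5 or f>6: break
print(s)
E
```

```text
21.3667 [-0.172339   -0.11829985 -0.01850049]
-31.0 0.55 21.67 [536.4 -61.4  62. ]
-28.0 -0.04 21.97 [537.  -58.4  62. ]
-25.0 0.49 22.27 [537.6 -55.5  62. ]
-22.0 -0.3 22.57 [538.2 -52.6  62. ]
-19.0 0.43 22.87 [538.8 -50.   62. ]
-16.0 1.23 23.17 [539.5 -46.8  62. ]
-13.0 0.41 23.47 [540.2 -43.6  62. ]
-10.0 0.43 23.77 [540.8 -40.7  62. ]
-7.0 0.98 24.07 [541.4 -37.8  62. ]
-4.0 1.35 24.37 [542.1 -34.9  62. ]
-1.0 0.61 24.67 [542.7 -32.   62. ]
2.0 0.5 24.97 [543.3 -29.   62. ]
5.0 3.58 25.27 [543.7 -26.8  62. ]
8.0 6.81 25.57 [543.9 -25.6  62. ]
8.0
```

Run:
```python
from h import *
a=viewer.read_camera("scene")
cv2.imwrite("pics/s5.png",cv2.resize(a[180:290,180:400,::-1],None,fx=3.6,fy=3.6,interpolation=cv2.INTER_CUBIC))
```

```text
(no output)
```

View pics/s5.png

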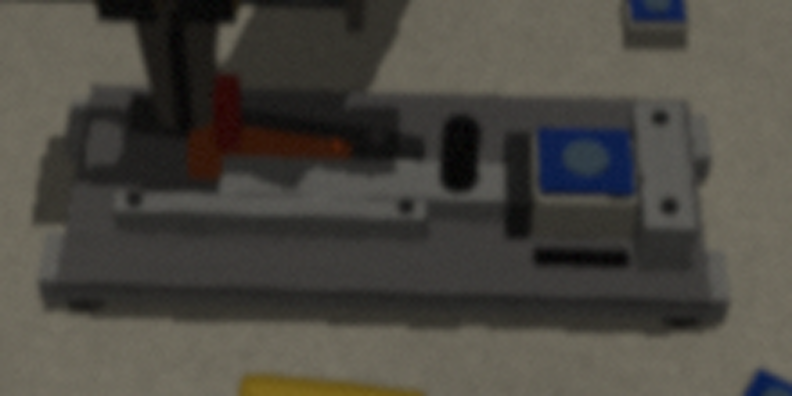

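The finger is right behind the tab (228,110). The wedge has moved on and touches the bar, and the cell stays clamped. Now I'll push on to about 15 N.

Run:
```python
from h import *
b=np.load("bias2.npy"); s=8.
def Fm():
    v=[]
    for _ in range(4): v.append(F(RD,b)[0]); robot.hold(0.02)
    return np.mean(v)
while s<30:
    s+=1; q=TAB+s*RD
    robot.servo_line([q[0],q[1],62],feed=10)
    f=Fm(); o=robot.observe(); print(s,round(f,2),round(o["t"],2),np.round(o["tcp_pos"],2))
    if f>14.6: break
robot.hold(0.3); print("held",Fm())
```

```text
9.0 9.33 25.93 [543.94 -25.46  61.99]
10.0 10.93 26.25 [544.01 -25.2   62.02]
11.0 12.08 26.57 [544.03 -24.9   62.01]
12.0 13.61 26.88 [544.1  -24.51  62.03]
13.0 14.63 27.2 [544.17 -24.18  62.04]
held 14.792779818271608
```

Run:
```python
from h import *
o=robot.observe(); q=TAB-30*RD
robot.servo_line([q[0],q[1],62],feed=40)
robot.servo_line([q[0],q[1],130],feed=120)
robot.servo_line([590,40,220],feed=150)
ci=viewer.camera_info("wrist"); im=viewer.read_camera("wrist"); cv2.imwrite("pics/w6.png",cv2.resize(im[80:210,160:460,::-1],None,fx=2.66,fy=2.66,interpolation=cv2.INTER_CUBIC))
R,t=np.array(ci["R"]),np.array(ci["t"])
for k in ["bar_post","wedge_tab","cell","jar","beaker"]:
    for d in viewer.pinpoint(k,"wrist"): print(k,round(d["confidence"],2),np.round(R.T@(np.array(d["at"])-t),1))
print(robot.observe()["t"],robot.observe()["contact_force"])
```

```text
bar_post 0.87 [576.7 108.5  70.3]
wedge_tab 0.61 [548.4  -6.3  71.5]
cell 0.86 [576.  168.5  27.8]
cell 0.79 [421.5 226.6   0.7]
cell 0.64 [688.3 241.6  -1. ]
jar 0.65 [ 5.764e+02  3.117e+02 -3.000e-01]
beaker 0.56 [ 567.4 -176.4   -3.6]
30.925 [0.97257828 0.62850164 0.01682157]
```

View pics/w6.png

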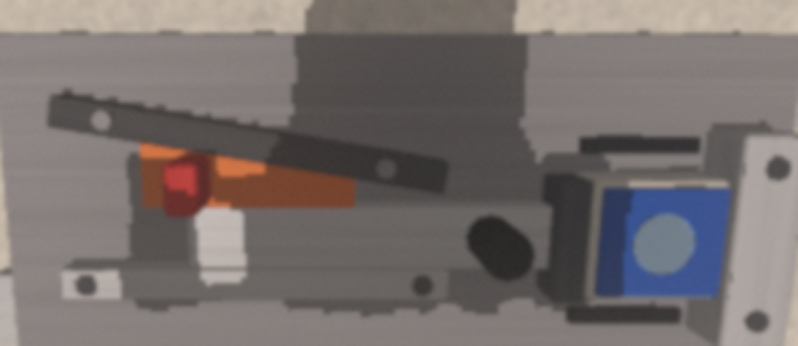

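The wedge is against the bar, with the tab at crop (182,180). The tab moved about 24 mm and stayed put after release. Bar and cell are unchanged, and jar and beaker are in place. Handing in.

```bash
python3 -c "
from h import *
print(robot.job_done()); print(robot.observe()['t'])"
```

```text
the job is handed in; nothing more can be done
None
the job is handed in; nothing more can be done
```

I closed the clamp and handed the job in at about 31 s of the 48 s allowed. No verdict was reported.

- **Bar:** I pushed it slowly by its post with shut fingers until it stalled, then built the push up to 15 N. After that the wrist picture showed the jaw flush on the squared-up cell, and the cell against the stop to within about 1.5 mm.
- **Wedge:** I pushed it by its tab along the ramp. It met the bar after about 23–24 mm, and I raised the push to 14.8 N, held it and let go. The last picture showed the wedge still up against the bar, with the bar and cell unmoved.
- **Bystanders:** the networks put the jar and beaker within about 4 mm of where they were at the start. I did not measure the screwdriver again, but the arm went nowhere near it at low height.

**What disagreed or was not measured:**
- **Bar travel:** it came out at 40–43 mm (finger contact and the networks) against the nominal 45 mm. I relied on the firm stall and the picture showing no visible gap.
- **Wedge force:** the force of the wedge on the bar after release could not be measured. It is inferred from the 14.8 N push.

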